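# Seat the die in the lever press and bed it in

## Robot

A 6-joint arm with a two-finger parallel gripper is mounted at the origin on the work surface. World frame = base frame: x ahead of the robot, y to its left, z up, the work surface at z = 0. Lengths are in mm, angles in rad, forces in N, time in s.
With the tool pointing down it reaches from about 275 to 750 mm from the base axis. Payload 10.2 kg.
Tool frame: the origin (TCP) lies between the finger pads; the fingertips stand 22 mm ahead of it and the grasp point (between the pads) lies 3 mm ahead of it (ctrl.nose_length is the distance from the TCP to the fingertips, in mm); y points along the fingers, z is the direction in which the jaws open and shut, and the axes are right-handed (so a half turn about y gives the same grasp; the last joint's range is limited). The gripper opens to 85 mm and grips with 20 to 120 N. Pads are 22 mm wide; open, the fingers measure 114 mm over their backs; the gripper's body (76 mm by 85 mm) begins 54 mm behind the grasp point. The pads swing forward as they close: fully open they stand 13 mm farther back than shut.
Start: joints at [-1.339, 0.313, 1.498, -0, 1.331, -0.223], TCP at [230.612, -471.645, 253.294] pointing down, gripper open.
Joint ranges: [-2.94, 2.94], [-0.97, 2.17], [0.19, 2.56], [-1.23, 4.37], [0.02, 3.11], [-2.88, 2.88]. Speed limits (rad/s): [2.39, 2.39, 3.01, 3.14, 3.14, 3.14].

## Interface

Orientations are given as a unit quaternion [w, x, y, z].
In Python, from rig import ctrl, eyes, models gives the robot as it stands.
- The arm moves only by the shell command python3 -m crank 'ROWS' [FORCE]. ROWS is JSON, a list of rows, each an object with "dp": the shift along the tool's x, y, z in mm, a list of three; "roll": the turn about the tool's y in rad; "gripper": the closure in counts, from 0 (fully open) to 255 (shut). A call has 1 to 10 rows; each row is the pose to reach, as a shift and turn from the pose commanded when the call began, along the tool's axes at that moment; what a row does not reach only later rows make up. A row lasts 1/12 s, in which the tool goes at most 41.7 mm and 7.16 degrees, less where a joint would pass 70% of its speed; a pose out of reach is approached as far as the arm can. A call with a gripper value outside its range is refused whole. The fingers move at their own pace and stop on an object; FORCE is the grip in N (left out, the last holds). Time passes only in rows, so rows that repeat a pose let the fingers close. It gives the time, the measured TCP pose, the force and the opening at its end, in the units of the state.
- ctrl.sense(): the state, without advancing time (a new reading comes with each control period).
- eyes.capture(name): name is "scene" or "top"; returns a dict with "color" (420x560x3 uint8, red, green, blue), "fx", "fy", "cx", "cy" (pixels), "R" (3x3) and "t" (3): a world point X has camera coordinates R X + t. Camera axes: x right, y down, z forward; pixel columns grow to the right and rows downward; lengths in mm; the calibration is good to about 2 mm. A picture is of the moment at which its call begins. There is no depth.
- ctrl.finish_job(): hands the job in, once; it reports no verdict.
Trained networks look in a picture, given as the dict that the camera call returned (one of the last four; its "shot" number tells which), for a name from the list of things; names that differ only in an ending like _2 or _b are one class to them, and where a whole thing is asked for, a point or a joint stands for the part that bears it (a point fixed in the world has none). Each returns a list of dicts, best first, with "confidence" (0 to 1); they miss things now and then, are a little off and sometimes report something else, mostly with a low value. They report only what shows in the picture. A call takes as long as a camera call.
- models.spot_in(picture, label): "extent" ([centre column, centre row, width, height] in pixels, round what is visible of it).
- models.spot_point(picture, label): "centre" ([column, row] in pixels: a listed point, or the origin of a listed thing).
The state is a dict: "time_s": time; "joints": joint angles; "dq": joint speeds; "tau": joint torques, N m; "eef_pos": TCP position; "ee_rot": TCP orientation; "force": force on the tool from outside, world axes, zero at the start; "wrist_torque": the same for the moment, N m; "grip_width": opening from 0.0 (shut) to 1.0 (fully open).
Only numpy, scipy, OpenCV 4.12 (cv2) and the standard library are available. Lean on these libraries where they do the work, as an engineer would, in place of code of your own. Each camera call takes 0.05 s, during which the arm holds its last target. There are 200 camera calls.

## Task

Put the aluminium die whose rectangular foot has a tongue at one end into the matching pocket of the green lever press, lowering it in, not dropping it, until it sits flat and fully home. Then pull the press's sprung lever all the way down until its pad presses on the die, and ease it slowly back up to its rest, never letting it fly back. Leave the die in the pocket and all the other things on the bench where they are.

Things in the scene. Friction and masses are not known exactly. Their poses are not given: they have to be found in the camera images.
- die: loose aluminium block, 0.24 kg, upright. Foot 60 (x) x 46 (y) x 16 high plus a tongue on its +x end, 20 wide, 12 long, 16 high (foot spans x -30 to +42 mm). On the foot a grip block 40 (x) x 34 (y), centred on the origin, from 16 to 42 mm height, dark dot on its flat top. Origin: underside, centre of the 60 x 46 rectangle; x to the tongue, z up. Swaps places with the two other dies
- pocket (a point): centre of the press pocket's floor, 14 mm above the bench, where the die's origin belongs; x towards the tongue slot and hinge, z up. Pocket open above, 10 mm deep, 63 (x) x 49 (y) plus a slot 23 wide to x = +43.5 (1.5 mm clearance all round), upper 5 mm mostly a lead-in, 2.5 wider each side at the top; dark steel walls 8 to 9 thick, tops 24 mm above the bench
- press: green lever press, fixed: plate 225 x 100 x 14 (x -50 to +175 mm), the pocket on it, and two hinge cheeks at x = 120 mm, up to 104 mm above the bench, 56 over their outsides. Origin: at bench level under the pocket's centre; x from pocket to hinge, y along the hinge axis, z up
- lever (a joint): angle of the sprung lever, rad: 0 at rest, standing up and leaning 10 degrees away from the pocket; grows as it is pulled over towards the pocket; 1.75 when the arm is level and its pad rests on a fully seated die (stop at 1.78). The spring pulls it back to 0: about 2 N at the cross-bar at the top, 7 N at the bottom
- lever_hinge (a point): the lever's hinge, on its axis: 120 mm along press x from the pocket's centre, 90 mm above the bench. The axis is press y.
- bar_left (a point): grip point on the left (press +y) half of the lever's cross-bar: round, 14 diameter, 130 long, end balls 20, parallel to press y, 190 mm from the hinge at the arm's free end. Point is 38 mm from the arm's middle (arm 22 wide, 20 thick); at angle q it lies 190*cos(1.75-q) mm from the hinge towards press -x and 190*sin(1.75-q) above it. Pad 32 across, 120 mm from the hinge
- bar_right (a point): the same grip point on the right (-y of press) half of the cross-bar
- round_die: bystander: another aluminium die, disc foot 64 diameter x 16 with a 36 x 36 block on it, 42 high in all; origin centre of underside
- wide_die: bystander: another aluminium die, plain rectangular foot 84 x 60 x 16 without a tongue, with a round boss 40 diameter on it, 42 high in all; origin centre of underside
- hammer: bystander: hammer, 280 long, lying to the right; origin under its middle
- driver: bystander: screwdriver lying at the near left; origin under its middle
- tin: bystander: round steel tin, 70 diameter, 44 high, far left; origin centre of underside
- woodblock: bystander: dark wooden block 140 x 80 x 45, far right; origin centre of underside
- brass_ring: bystander: brass ring 44 outside diameter, 9 high, lying near right; origin centre of underside
- mug: bystander: white mug, 76 diameter, 85 high, far right; origin centre of underside

How it is judged (in metres and radians):
On the way, in this order (a step that is already met when the one before it is completed fails the run):
1. the die sits flat and fully home in the pocket, let go (horizontal distance between die and pocket below 0.003 m and z of die in the frame of pocket below 0.002 m and angle between the x axis of die and the x axis of pocket, either way round below 0.06 rad and angle between die's own z axis and vertical below 0.04 rad and contact force between the fingers and die below 0.05 N), for 0.2 s.
2. the lever is pulled all the way down onto the seated die (horizontal distance between die and pocket below 0.003 m and z of die in the frame of pocket below 0.002 m and angle between the x axis of die and the x axis of pocket, either way round below 0.06 rad and angle between die's own z axis and vertical below 0.04 rad and value of joint lever above 1.73 rad), for 0.1 s.
3. the lever is back up at its rest (value of joint lever below 0.06 rad), for 0.2 s.
At the end, for the whole second after the job is handed in: The die is at rest and released in the pocket: its origin within 3 mm sideways of the pocket's centre and no more than 2 mm above its floor, square within 0.06 rad and level within 0.04 rad; the lever is back at its rest (below 0.06 rad) (all of step 1 and value of joint lever below 0.06 rad and linear speed of die below 0.02 m/s); the robot touches nothing.
It fails at once if the lever flies back (faster than 2.5 rad/s) (velocity of joint lever below -2.5 rad/s).
It fails at once if the die is dropped (moving faster than 0.5 m/s with no finger on it) (linear speed of die above 0.5 m/s and contact force between the fingers and die below 0.01 N).
It fails at once if another thing on the bench is moved by more than 30 mm (distance of any of round_die, wide_die, hammer, driver, tin, woodblock, brass_ring, mug from where it was at the start of the episode above 0.03 m).
It also fails if it takes over 72 s, if anything falls off the work surface, if the arm or the gripper's body presses on something with over 40 N, if the wrist force passes 120 N, or if a joint passes its speed limit or range.

## Working session

There is one attempt and no reset: what is moved stays moved. The work goes in short steps, Python scripts to look and compute and a shell command to move; the robot and the scene stay as the last step left them, time stands still between calls to the robot, and variables do not carry over. Pictures are saved under pics/ and viewed, about 8 in all and at most 12, crops included, and the job is handed in when it is done.

```bash
mkdir -p pics; ls; cat > h.py <<'E'
from rig import ctrl, eyes, models
import numpy as np, cv2
from scipy.spatial.transform import Rotation as Ro
def ray(p,uv,z):
    R=np.array(p["R"]);t=np.array(p["t"])
    d=R.T@np.array([(uv[0]-p["cx"])/p["fx"],(uv[1]-p["cy"])/p["fy"],1.]);c=-R.T@t
    return c+d*(z-c[2])/d[2]
def proj(p,X):
    c=np.array(p["R"])@np.array(X,float)+np.array(p["t"]);return np.array([p["fx"]*c[0]/c[2]+p["cx"],p["fy"]*c[1]/c[2]+p["cy"]])
def toolR(s):
    q=s["ee_rot"];return Ro.from_quat([q[1],q[2],q[3],q[0]]).as_matrix()
def save(p,n): cv2.imwrite("pics/"+n,p["color"][:,:,::-1])
E
python3 - <<'E'
from h import *
np.set_printoptions(precision=2,suppress=True)
s=ctrl.sense();print(s["time_s"],s["eef_pos"],toolR(s),s["force"],s["grip_width"],ctrl.nose_length)
a=[]
for n in("top","scene"):
    p=eyes.capture(n);a.append(p["color"])
    R=np.array(p["R"]);print(n,"cam",-R.T@np.array(p["t"]),p["fx"])
    for l,z in(("die",0),("pocket",14),("press",0),("lever_hinge",90),("bar_left",282),("bar_right",282),("round_die",0),("wide_die",0)):
        for d in models.spot_point(p,l)[:2]: print(l,np.array(d["centre"]),round(d["confidence"],2),ray(p,d["centre"],z)[:2])
    save(p,n+"0.png")
E
```

```text
pics
0.0 [ 230.55 -471.42  252.72] [[-0.9  -0.    0.44]
 [-0.44  0.   -0.9 ]
 [-0.   -1.   -0.  ]] [-0.64  0.41  0.41] 0.9992659768974356 22.0
top cam [ 224.28  -21.04 1682.73] 482.1684195215185
die [365.6 235.8] 0.64 [ 515.27 -336.43]
pocket [274.5 236.6] 0.81 [513.73 -14.18]
pocket [138.3 283.3] 0.72 [356.55 455.43]
press [274.9 237.4] 0.85 [513.27 -15.51]
lever_hinge [273.  198.5] 0.61 [632.24 -10.75]
lever_hinge [203.5 259.9] 0.39 [425.03 221.57]
bar_left [164.  179.9] 0.25 [645.   317.16]
bar_right [283.2 175.8] 0.75 [653.65 -43.58]
bar_right [178.3 216.3] 0.72 [531.76 270.13]
round_die [177.7 218.1] 0.79 [587.12 330.67]
wide_die [201.4 261.3] 0.75 [431.55 242.52]
wide_die [315.9 270.5] 0.22 [ 394.81 -157.05]
scene cam [1107.24  427.35 1153.56] 455.63457593444167
die [207.3 191.4] 0.61 [ 508.86 -333.82]
die [263.9 235.2] 0.47 [526.18 -80.54]
pocket [283.3 239.3] 0.79 [508.44 -19.77]
pocket [283.7 245.9] 0.3 [526.05  -4.5 ]
press [284.2 242.6] 0.69 [508.73 -15.85]
lever_hinge [258.5 258.1] 0.9 [638.12  -4.98]
lever_hinge [284.9 244.5] 0.46 [559.13  24.08]
bar_left [262.7 234.6] 0.89 [668.67  40.41]
bar_right [235.4 219.5] 0.84 [675.81 -37.03]
round_die [368.4 328.4] 0.79 [582.67 325.84]
round_die [282.6 237.1] 0.61 [496.13 -31.83]
wide_die [367.3 275.4] 0.7 [448.11 239.05]
```

```bash
python3 - <<'E'
import cv2
a=cv2.imread("pics/top0.png")
b=cv2.resize(a[120:300,230:410],None,fx=3.3,fy=3.3,interpolation=cv2.INTER_CUBIC)
cv2.imwrite("pics/top0c.png",b)
E
```

```text
(no output)
```

View pics/top0.png

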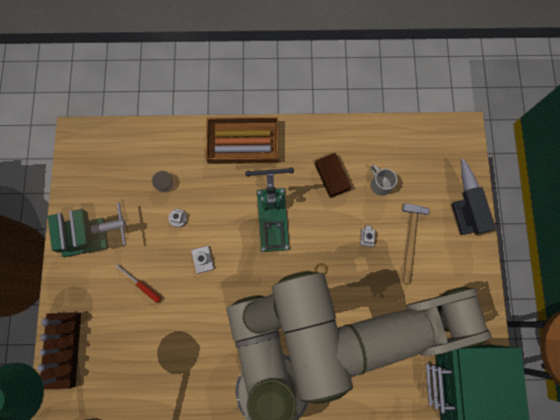

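View pics/top0c.png

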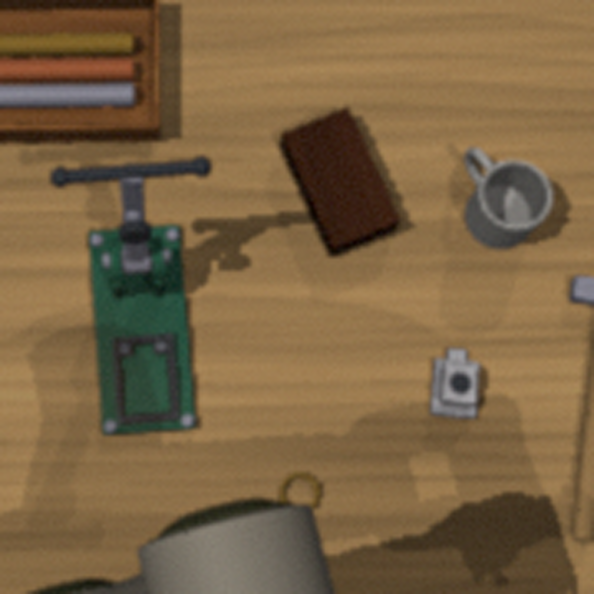

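View pics/scene0.png

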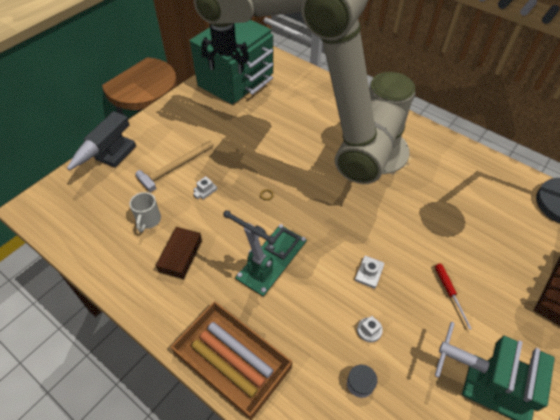

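The top view shows the tongue die at about (368,237), with its tongue towards +x. The press pocket is at about (274,237) and its hinge lies up the image, slightly left. The scene view agrees: die at (205,188), press at (270,260). Next I fit silhouettes to get accurate poses.

```bash
cat > fit.py <<'E'
from h import *
from scipy.optimize import minimize
K=6
def hull(p,pose,box):
    x,y,a,z0=pose;c,s=np.cos(a),np.sin(a)
    P=[proj(p,(x+c*u-s*v,y+s*u+c*v,z0+w)) for u in box[0] for v in box[1] for w in box[2]]
    return cv2.convexHull(np.array(P,np.float32))[:,0]
DIE=[((-30,30),(-23,23),(0,16)),((30,42),(-10,10),(0,16)),((-20,20),(-17,17),(16,42))]
PLATE=[((-50,175),(-50,50),(0,14))]
def render(p,pose,boxes,win):
    c0,r0,w,h=win;m=np.zeros((h*K,w*K),np.uint8)
    for b in boxes:
        P=(hull(p,pose,b)-[c0-.5,r0-.5])*K
        cv2.fillConvexPoly(m,np.round(P*16).astype(np.int32),255,shift=4)
    return cv2.resize(m,(w,h),interpolation=cv2.INTER_AREA)/255.
def soft(p,kind,win):
    c0,r0,w,h=win;im=p["color"][r0:r0+h,c0:c0+w].astype(float);r,g,b=im[...,0],im[...,1],im[...,2]
    if kind=="green": f=np.clip((g-r)/25,0,1)
    else: # metal: blue relative to red (wood is orange)
        f=np.clip((b/(r+1)-.62)/.25,0,1)
    return f
def fit(items,boxes,x0,z0=0):
    cost=lambda v:sum(np.mean((render(p,(*v,z0),boxes,w)-f)**2*wt) for p,w,f,wt in items)
    best=None
    for da in(-.1,0,.1):
        x=np.array(x0,float)+[0,0,da]
        S=np.array([x,x+[6,0,0],x+[0,6,0],x+[0,0,.12]])
        r=minimize(cost,x,method="Nelder-Mead",options=dict(initial_simplex=S,xatol=.01,fatol=1e-7,maxiter=300))
        if best is None or r.fun<best.fun: best=r
    return best
def fill(f):
    m=(f>.4).astype(np.uint8);n,l,st,_=cv2.connectedComponentsWithStats(m);k=1+np.argmax(st[1:,4])
    c,_=cv2.findContours((l==k).astype(np.uint8),cv2.RETR_EXTERNAL,cv2.CHAIN_APPROX_NONE)
    o=np.zeros_like(m);cv2.drawContours(o,c,-1,1,-1);er=cv2.erode(o,np.ones((3,3)));return np.maximum(f*o,er)
E
cat > go.py <<'E'
from fit import *
np.set_printoptions(precision=3,suppress=True)
t=eyes.capture("top");s=eyes.capture("scene")
it=[]
for p,w in((t,(352,218,34,36)),(s,(188,172,34,32))): it.append((p,w,soft(p,"m",w),1))
for n,i in(("both",it),("top",it[:1]),("scene",it[1:])):
    r=fit(i,DIE,(512,-334,0));print("die",n,r.x,r.fun)
dp=fit(it,DIE,(512,-334,0)).x
w=(246,180,58,80);f=fill(soft(t,"green",w));r=fit([(t,w,f,1)],PLATE,(513,-15,.04));print("press top",r.x,r.fun);pp=r.x
def res(v):
    x,y,a=v;c,sn=np.cos(a),np.sin(a);o=[]
    for p in(t,s):
        for l,q in(("pocket",(0,0,14)),("press",(0,0,0)),("lever_hinge",(120,0,90)),("bar_left",(154,38,277)),("bar_right",(154,-38,277))):
            X=(x+c*q[0]-sn*q[1],y+sn*q[0]+c*q[1],q[2]);P=proj(p,X)
            D=[np.array(d["centre"])-P for d in C[(p["shot"],l)]]
            D=[d for d in D if np.hypot(*d)<12]
            if D:o.append(min(D,key=lambda d:np.hypot(*d)))
    return np.ravel(o)
C={(p["shot"],l):models.spot_point(p,l) for p in(t,s) for l in("pocket","press","lever_hinge","bar_left","bar_right")}
from scipy.optimize import least_squares
r=least_squares(res,pp,x_scale=[1,1,.01],loss="soft_l1");print("press net",r.x,r.fun.reshape(-1,2))
out=[]
for p,win in((t,(240,160,140,110)),(s,(180,165,140,140))):
    c0,r0,ww,hh=win;im=cv2.resize(p["color"][r0:r0+hh,c0:c0+ww,::-1],None,fx=4,fy=4,interpolation=cv2.INTER_CUBIC)
    for po,bx in((dp,DIE),(pp,PLATE+[((-31.5,31.5),(-24.5,24.5),(24,24))])):
        for b in bx: cv2.polylines(im,[np.round((hull(p,(*po,0),b)-[c0-.5,r0-.5])*4).astype(np.int32)],True,(0,0,255),1)
    out.append(im)
cv2.imwrite("pics/ov_%s.png"%t["shot"],cv2.resize(np.hstack([np.vstack([out[0],np.zeros((120,560,3),np.uint8)]),out[1]]),None,fx=.71,fy=.71,interpolation=cv2.INTER_AREA))
E
python3 go.py; ls pics
```

```text
die both [ 508.655 -341.612   -0.107] 0.011979198793796041
die top [ 508.955 -340.774   -0.108] 0.0015304964991738907
die scene [ 508.072 -343.339   -0.099] 0.004979495647560787
press top [517.876 -11.845   0.072] 0.16765905938034442
press net [517.106 -15.154   0.08 ] [[-1.567 -2.148]
 [ 0.411  2.268]
 [ 0.128  1.558]
 [ 1.283 -3.491]
 [ 3.442  2.794]
 [-0.727 -3.219]
 [ 0.537 -0.16 ]
 [-0.76   5.068]
 [ 2.255  0.611]
 [ 0.224  1.943]]
ov_3.png
scene0.png
top0.png
top0c.png
```

View pics/ov_3.png

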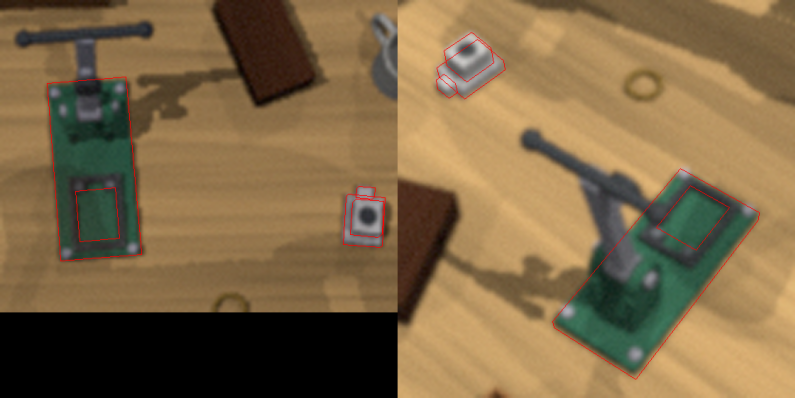

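The overlay fits the die well in both views (top (369,237)). The press outline matches in top but sits about 1 px low in scene. I'll refine the press using both views.

```bash
cat > press.py <<'E'
from fit import *
np.set_printoptions(precision=3,suppress=True)
t=eyes.capture("top");s=eyes.capture("scene");it=[]
B=PLATE+[((-40,40),(-33,33),(14,24))]
for p,w in((t,(246,175,60,85)),(s,(220,210,105,100))):
    c0,r0,ww,hh=w;im=p["color"][r0:r0+hh,c0:c0+ww].astype(float)
    f=np.clip(((im[...,1]-im[...,0])/im.sum(2)+.09)/.08,0,1)
    m=1-render(p,(517,-13,.075,0),[((78,165),(-31,31),(14,120)),((100,165),(-75,75),(230,295)),((100,165),(-18,18),(80,290))],w)
    # bolts inside: set f=1 deep inside
    inn=cv2.erode(render(p,(517,-13,.075,0),B,w),np.ones((7,7)))>.9; f[inn]=1
    sh=render(p,(517,-13,.075,0),PLATE,w); m=m*(cv2.dilate(sh,np.ones((9,9)))>.1)
    it.append((p,w,f,m))
for n,i in(("both",it),("top",it[:1]),("scene",it[1:])):
    r=fit(i,B,(517,-13,.075));print(n,r.x,r.fun)
E
python3 press.py
```

```text
both [515.961 -11.416   0.062] 0.004329853724347849
top [516.5   -11.19    0.066] 0.0010549441180213771
scene [515.146 -13.474   0.068] 0.0014022929681624023
```

```bash
cat > d.py <<'E'
import sys
from h import *
# args: X Y Z(of TCP) yaw(of tool z axis or 'k')
np.set_printoptions(precision=3,suppress=True)
s=ctrl.sense();M=toolR(s);yaw=np.arctan2(M[1,2],M[0,2])
print("t",s["time_s"],"pos",np.array(s["eef_pos"]),"zyaw",round(yaw,4),"tilt",M[:,1],"F",np.array(s["force"]),"grip",round(s["grip_width"],3))
if len(sys.argv)>3:
    X=np.array(list(map(float,sys.argv[1:4])))
    print("dp",M.T@(X-np.array(s["eef_pos"])))
    if len(sys.argv)>4: print("roll",-((float(sys.argv[4])-yaw)))
E
python3 d.py 508.6 -342 140 -1.678
```

```text
t 1.6 pos [ 230.622 -471.645  253.28 ] zyaw -1.116 tilt [-0.  0. -1.] F [-0.312  0.128 -0.43 ] grip 1.004
dp [-306.671  113.283    5.653]
roll 0.5620172746395902
```

```bash
python3 -m crank '[{"dp":[-35,13,0.6],"roll":0.07,"gripper":0},{"dp":[-70,26,1.3],"roll":0.14,"gripper":0},{"dp":[-105,39,2],"roll":0.21,"gripper":0},{"dp":[-140,52,2.6],"roll":0.28,"gripper":0},{"dp":[-175,65,3.2],"roll":0.35,"gripper":0},{"dp":[-210,78,3.9],"roll":0.42,"gripper":0},{"dp":[-245,90,4.5],"roll":0.49,"gripper":0},{"dp":[-280,103,5.2],"roll":0.562,"gripper":0},{"dp":[-306.7,113.3,5.7],"roll":0.562,"gripper":0},{"dp":[-306.7,113.3,5.7],"roll":0.562,"gripper":0}]' 60; python3 d.py 508.6 -342 42 -1.678
```

```text
time_s: 2.43
eef_pos: [511.5, -338.8, 137.4]
ee_rot: [-0.037, 0.036, 0.707, -0.705]
force: [-0.2, -0.3, -0.1]
grip_width: 0.996
t 2.4333 pos [ 511.476 -338.776  137.405] zyaw -1.6741 tilt [-0.002  0.003 -1.   ] F [-0.186 -0.292 -0.125] grip 0.996
dp [ 2.355 95.399  3.762]
roll 0.003918635691450012
```

```bash
python3 -m crank '[{"dp":[0,15,0],"roll":0,"gripper":0},{"dp":[0,35,0],"roll":0,"gripper":0},{"dp":[0,55,0],"roll":0,"gripper":0},{"dp":[0,75,0],"roll":0,"gripper":0},{"dp":[0,88,0],"roll":0,"gripper":0},{"dp":[0,95,0],"roll":0,"gripper":0},{"dp":[0,98,0],"roll":0,"gripper":0},{"dp":[0,98,0],"roll":0,"gripper":0},{"dp":[0,98,0],"roll":0,"gripper":0}]'; python3 d.py 508.6 -342 42 -1.678
python3 - <<'E'
from h import *
a=[]
for n,w in(("top",(330,190,75,75)),("scene",(165,140,75,75))):
    p=eyes.capture(n);c,r,W,H=w;a.append(cv2.resize(p["color"][r:r+H,c:c+W,::-1],None,fx=5,fy=5,interpolation=cv2.INTER_CUBIC))
cv2.imwrite("pics/pre.png",np.hstack(a))
E
```

```text
time_s: 3.18
eef_pos: [509.0, -342.5, 43.0]
ee_rot: [0.037, -0.038, -0.706, 0.706]
force: [0.0, -0.2, 0.6]
grip_width: 0.999
t 3.1833 pos [ 508.975 -342.482   42.971] zyaw -1.6781 tilt [ 0.001 -0.001 -1.   ] F [ 0.033 -0.223  0.65 ] grip 0.999
dp [ 0.425  0.97  -0.44 ]
roll -5.024847978707392e-05
```

View pics/pre.png

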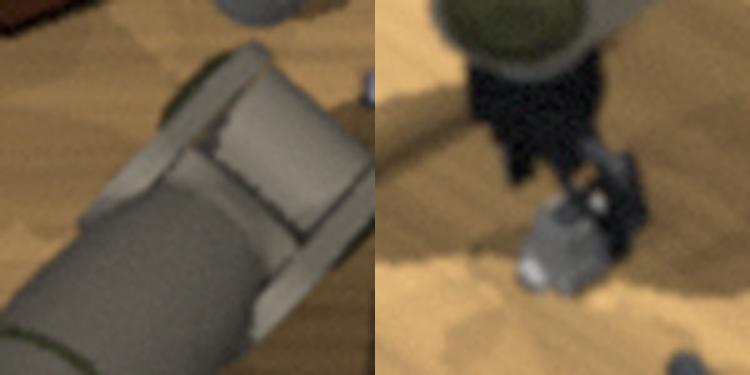

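The scene crop shows the open fingers straddling the die's grip block, with the tongue at about (535,270) in the crop. I'll close now.

```bash
python3 -m crank '[{"dp":[0,0,0],"roll":0,"gripper":60},{"dp":[0,0,0],"roll":0,"gripper":100},{"dp":[0,0,0],"roll":0,"gripper":130},{"dp":[0,0,0],"roll":0,"gripper":160},{"dp":[0,0,0],"roll":0,"gripper":200},{"dp":[0,0,0],"roll":0,"gripper":200},{"dp":[0,0,0],"roll":0,"gripper":200},{"dp":[0,0,0],"roll":0,"gripper":200}]' 60; python3 d.py
```

```text
time_s: 3.95
eef_pos: [508.8, -342.2, 42.4]
ee_rot: [0.038, -0.038, -0.706, 0.706]
force: [0.5, 1.6, 5.2]
grip_width: 0.381
t 3.95 pos [ 508.823 -342.172   42.388] zyaw -1.678 tilt [ 0.001 -0.    -1.   ] F [0.506 1.596 5.201] grip 0.381
```

```bash
python3 -m crank '[{"dp":[0,-3,0],"roll":0,"gripper":200},{"dp":[0,-8,0],"roll":0,"gripper":200},{"dp":[0,-20,0],"roll":0,"gripper":200},{"dp":[0,-40,0],"roll":0,"gripper":200},{"dp":[0,-60,0],"roll":0,"gripper":200},{"dp":[0,-78,0],"roll":0,"gripper":200},{"dp":[0,-90,0],"roll":0,"gripper":200},{"dp":[0,-90,0],"roll":0,"gripper":200},{"dp":[0,-90,0],"roll":0,"gripper":200},{"dp":[0,-90,0],"roll":0,"gripper":200}]'; python3 d.py 516 -12.2 132 -1.508
```

```text
time_s: 4.78
eef_pos: [508.2, -341.6, 130.8]
ee_rot: [-0.038, 0.037, 0.707, -0.706]
force: [-0.6, 0.6, -3.0]
grip_width: 0.382
t 4.7833 pos [ 508.214 -341.636  130.845] zyaw -1.678 tilt [-0.001  0.001 -1.   ] F [-0.563  0.6   -2.966] grip 0.382
dp [  27.513   -0.684 -328.379]
roll -0.1700130328082592
```

```bash
python3 -m crank '[{"dp":[2,0,-20],"roll":-0.01,"gripper":200},{"dp":[5,0,-55],"roll":-0.03,"gripper":200},{"dp":[8,0,-93],"roll":-0.05,"gripper":200},{"dp":[11,0,-131],"roll":-0.07,"gripper":200},{"dp":[14.4,0,-169],"roll":-0.09,"gripper":200},{"dp":[17.6,0,-207],"roll":-0.11,"gripper":200},{"dp":[21,0,-245],"roll":-0.13,"gripper":200},{"dp":[24,0,-280],"roll":-0.15,"gripper":200},{"dp":[26.4,0,-310],"roll":-0.165,"gripper":200},{"dp":[28,0,-328.7],"roll":-0.17,"gripper":200}]'; python3 -m crank '[{"dp":[0,0,0],"roll":0,"gripper":200},{"dp":[0,8,0],"roll":0,"gripper":200},{"dp":[0,20,0],"roll":0,"gripper":200},{"dp":[0,32,0],"roll":0,"gripper":200},{"dp":[0,40,0],"roll":0,"gripper":200},{"dp":[0,44,0],"roll":0,"gripper":200},{"dp":[0,44,0],"roll":0,"gripper":200},{"dp":[0,44,0],"roll":0,"gripper":200},{"dp":[0,44,0],"roll":0,"gripper":200}]'; python3 d.py 516 -12.2 88 -1.508
python3 - <<'E'
from h import *
a=[]
for n,w in(("top",(235,180,75,75)),("scene",(240,185,75,75))):
    p=eyes.capture(n);c,r,W,H=w;a.append(cv2.resize(p["color"][r:r+H,c:c+W,::-1],None,fx=5,fy=5,interpolation=cv2.INTER_CUBIC))
cv2.imwrite("pics/over.png",np.hstack(a))
E
```

```text
time_s: 5.62
eef_pos: [515.1, -9.3, 130.9]
ee_rot: [0.022, -0.024, 0.707, -0.706]
force: [0.4, -0.5, -2.6]
grip_width: 0.383
time_s: 6.37
eef_pos: [516.3, -12.5, 88.4]
ee_rot: [-0.022, 0.022, -0.707, 0.707]
force: [-0.2, -0.4, -2.9]
grip_width: 0.382
t 6.3667 pos [516.274 -12.527  88.415] zyaw -1.5083 tilt [ 0.001 -0.    -1.   ] F [-0.156 -0.364 -2.887] grip 0.382
dp [ 0.253  0.415 -0.343]
roll -0.0003075272088131076
```

View pics/over.png

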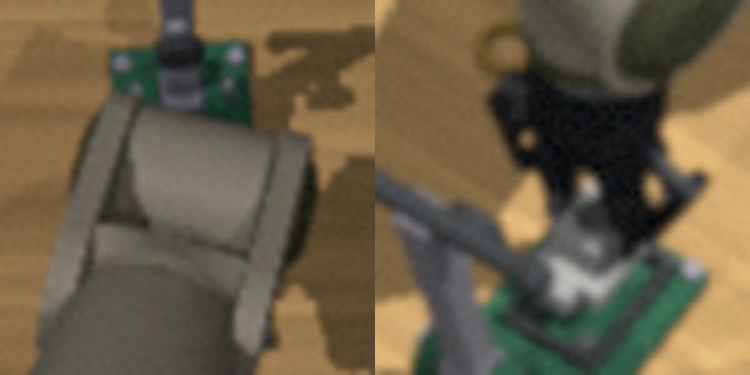

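The die hangs over the pocket with its tongue towards the hinge (crop (570,275)). I'll lower it slowly.

```bash
python3 -m crank '[{"dp":[0,6,0],"roll":0,"gripper":200},{"dp":[0,12,0],"roll":0,"gripper":200},{"dp":[0,17,0],"roll":0,"gripper":200},{"dp":[0,20,0],"roll":0,"gripper":200},{"dp":[0,22,0],"roll":0,"gripper":200},{"dp":[0,24,0],"roll":0,"gripper":200},{"dp":[0,25,0],"roll":0,"gripper":200},{"dp":[0,26,0],"roll":0,"gripper":200},{"dp":[0,26,0],"roll":0,"gripper":200}]' 40; python3 d.py; python3 -m crank '[{"dp":[0,1,0],"roll":0,"gripper":200},{"dp":[0,2,0],"roll":0,"gripper":200},{"dp":[0,3,0],"roll":0,"gripper":200},{"dp":[0,3,0],"roll":0,"gripper":200}]'; python3 d.py
```

```text
time_s: 7.22
eef_pos: [516.0, -12.2, 61.9]
ee_rot: [0.022, -0.022, 0.707, -0.707]
force: [0.1, 0.3, -1.6]
grip_width: 0.385
t 7.2167 pos [515.971 -12.235  61.926] zyaw -1.508 tilt [-0.  0. -1.] F [ 0.143  0.31  -1.602] grip 0.385
time_s: 7.55
eef_pos: [515.9, -12.1, 58.8]
ee_rot: [0.022, -0.022, 0.707, -0.707]
force: [-0.1, 1.2, -3.9]
grip_width: 0.388
t 7.55 pos [515.922 -12.146  58.827] zyaw -1.5079 tilt [-0.  0. -1.] F [-0.057  1.179 -3.946] grip 0.388
```

```bash
python3 -m crank '[{"dp":[0,1,0],"roll":0,"gripper":200},{"dp":[0,2,0],"roll":0,"gripper":200},{"dp":[0,2.5,0],"roll":0,"gripper":200},{"dp":[0,3,0],"roll":0,"gripper":200},{"dp":[0,3,0],"roll":0,"gripper":200}]'; python3 d.py
```

```text
time_s: 7.97
eef_pos: [516.0, -12.2, 56.4]
ee_rot: [0.022, -0.022, 0.707, -0.707]
force: [-2.5, 1.7, 3.8]
grip_width: 0.383
t 7.9667 pos [515.966 -12.163  56.38 ] zyaw -1.5079 tilt [-0.  0. -1.] F [-2.529  1.667  3.785] grip 0.383
```

The height is 56.4, against 42.4 on the bench. That's the 14 mm floor, with slight contact, so the die is home. I'll open and rise.

```bash
python3 -m crank '[{"dp":[0,0,0],"roll":0,"gripper":140},{"dp":[0,0,0],"roll":0,"gripper":110},{"dp":[0,0,0],"roll":0,"gripper":70},{"dp":[0,0,0],"roll":0,"gripper":40},{"dp":[0,0,0],"roll":0,"gripper":40},{"dp":[0,-10,0],"roll":0,"gripper":40},{"dp":[0,-30,0],"roll":0,"gripper":40},{"dp":[0,-60,0],"roll":0,"gripper":40},{"dp":[0,-95,0],"roll":0,"gripper":40},{"dp":[0,-125,0],"roll":0,"gripper":40}]'; python3 -m crank '[{"dp":[0,-35,0],"roll":0,"gripper":40},{"dp":[0,-75,0],"roll":0,"gripper":40},{"dp":[0,-110,0],"roll":0,"gripper":40},{"dp":[35,-140,0],"roll":0,"gripper":40},{"dp":[75,-160,0],"roll":0,"gripper":40},{"dp":[110,-160,0],"roll":0,"gripper":40},{"dp":[130,-160,0],"roll":0,"gripper":40},{"dp":[130,-160,0],"roll":0,"gripper":40}]';python3 d.py
cat > chk.py <<'E'
from fit import *
import sys
np.set_printoptions(precision=3,suppress=True)
P=(516,-12.1,.065);it=[]
t=eyes.capture("top");s=eyes.capture("scene");a=[]
for p,w in((t,(235,155,80,100)),(s,(215,195,100,100))):
    c,r,W,H=w;im=cv2.resize(p["color"][r:r+H,c:c+W,::-1],None,fx=4,fy=4,interpolation=cv2.INTER_CUBIC);im0=im.copy()
    for b in DIE: cv2.polylines(im,[np.round((hull(p,(*P,14),b)-[c-.5,r-.5])*4).astype(np.int32)],True,(0,0,255),1)
    a.append(im)
h=max(i.shape[0] for i in a);cv2.imwrite("pics/"+sys.argv[1],np.hstack([cv2.copyMakeBorder(i,0,h-i.shape[0],0,0,cv2.BORDER_CONSTANT) for i in a]))
c,sn=np.cos(P[2]),np.sin(P[2])
for p in(t,s):
  for l,q in(("bar_left",(154,38,277)),("bar_right",(154,-38,277)),("lever_hinge",(120,0,90)),("die",(0,0,14))):
    X=(P[0]+c*q[0]-sn*q[1],P[1]+sn*q[0]+c*q[1],q[2]);e=proj(p,X)
    print(l,np.array(X),"exp",e,[(np.array(d["centre"])-e,round(d["confidence"],2)) for d in models.spot_point(p,l)[:2]])
E
python3 chk.py c1.png
```

```text
time_s: 8.8
eef_pos: [515.9, -12.2, 183.8]
ee_rot: [-0.023, 0.022, -0.707, 0.707]
force: [-0.3, 0.2, 0.5]
grip_width: 0.844
time_s: 9.47
eef_pos: [383.4, -20.1, 342.7]
ee_rot: [-0.023, 0.021, -0.706, 0.707]
force: [0.2, 0.2, 0.5]
grip_width: 0.842
t 9.4667 pos [383.38  -20.091 342.669] zyaw -1.5087 tilt [ 0.003 -0.001 -1.   ] F [0.203 0.171 0.514] grip 0.842
bar_left [667.207  35.823 277.   ] exp [257.049 172.313] [(array([ 2.151, -3.513]), 0.74), (array([123.851,  14.187]), 0.55)]
bar_right [672.143 -40.017 277.   ] exp [281.924 170.48 ] [(array([2.976, 2.62 ]), 0.96)]
lever_hinge [635.747  -4.305  90.   ] exp [271.1   197.524] [(array([-0.2  ,  3.276]), 0.82)]
die [516.  -12.1  14. ] exp [273.9   235.969] [(array([ 1.5  , -0.569]), 0.5)]
bar_left [667.207  35.823 277.   ] exp [261.621 234.366] [(array([ 1.879, -1.066]), 0.97)]
bar_right [672.143 -40.017 277.   ] exp [235.63  219.112] [(array([-1.23 ,  0.888]), 0.93)]
lever_hinge [635.747  -4.305  90.   ] exp [259.254 257.642] []
die [516.  -12.1  14. ] exp [283.765 242.314] [(array([-0.965, -1.514]), 0.58), (array([-50.965, -21.514]), 0.44)]
```

View pics/c1.png

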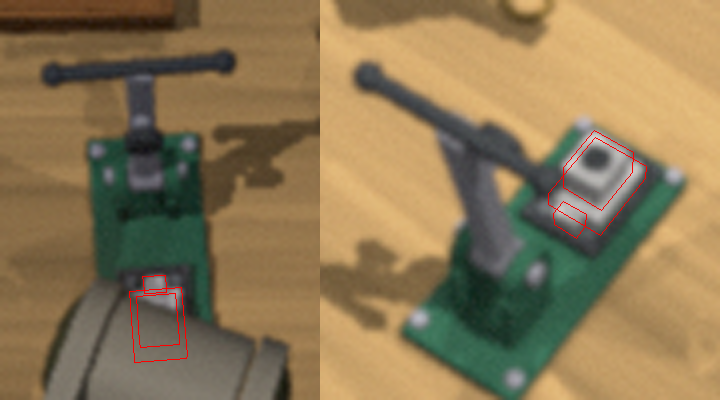

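The die sits in the pocket, with its dot at (598,158) in the scene crop. The bar is within about 1 px of where the model predicts it in the top view. Next I turn the gripper a quarter turn and go above bar_left.

```bash
python3 d.py 667.5 36 375 0.065; python3 -c "
from h import *;print(ctrl.sense()['joints'])"
```

```text
t 9.9667 pos [386.508 -20.365 340.746] zyaw -1.5077 tilt [-0.001  0.    -1.   ] F [0.308 1.136 0.185] grip 0.846
dp [-283.961  -34.441  -38.559]
roll -1.5727465091593764
[-3.57854174e-01 -5.62374733e-02  1.69386879e+00  2.47511915e-05
  1.50474403e+00  1.14989057e+00]
```

```bash
python3 -m crank '[{"dp":[-10,-10,0],"roll":-0.1,"gripper":0},{"dp":[-30,-22,-2],"roll":-0.22,"gripper":0},{"dp":[-52,-34,-5],"roll":-0.34,"gripper":0},{"dp":[-74,-34,-10],"roll":-0.46,"gripper":0},{"dp":[-96,-34,-14],"roll":-0.58,"gripper":0},{"dp":[-118,-34,-18],"roll":-0.7,"gripper":0},{"dp":[-140,-34,-22],"roll":-0.82,"gripper":0},{"dp":[-160,-34,-26],"roll":-0.94,"gripper":0},{"dp":[-175,-34,-30],"roll":-1.06,"gripper":0},{"dp":[-185,-34,-34],"roll":-1.18,"gripper":0}]' 25
python3 -m crank '[{"dp":[0,0,0],"roll":-0.1,"gripper":0},{"dp":[0,0,0],"roll":-0.2,"gripper":0},{"dp":[0,0,0],"roll":-0.3,"gripper":0},{"dp":[0,0,0],"roll":-0.393,"gripper":0},{"dp":[0,0,0],"roll":-0.393,"gripper":0},{"dp":[0,0,0],"roll":-0.393,"gripper":0},{"dp":[0,0,0],"roll":-0.393,"gripper":0}]'; python3 d.py 667.5 36 375 0.065
```

```text
time_s: 10.8
eef_pos: [570.1, 25.5, 374.0]
ee_rot: [0.413, -0.414, 0.574, -0.573]
force: [-0.8, -0.1, -0.0]
grip_width: 1.0
time_s: 11.38
eef_pos: [568.8, 25.2, 374.8]
ee_rot: [-0.515, 0.515, -0.484, 0.484]
force: [-0.1, 0.2, -0.4]
grip_width: 1.002
t 11.3833 pos [568.804  25.203 374.838] zyaw 0.0624 tilt [-0.  0. -1.] F [-0.062  0.202 -0.435] grip 1.002
dp [-4.622 -0.19  99.178]
roll -0.0026067088602241342
```

```bash
python3 -m crank '[{"dp":[-1,0,20],"roll":0,"gripper":0},{"dp":[-2,0,45],"roll":0,"gripper":0},{"dp":[-3,0,70],"roll":-0.003,"gripper":0},{"dp":[-4,0,90],"roll":-0.003,"gripper":0},{"dp":[-4.6,0,99],"roll":-0.003,"gripper":0},{"dp":[-4.6,0,99],"roll":-0.003,"gripper":0},{"dp":[-4.6,20,99],"roll":-0.003,"gripper":0},{"dp":[-4.6,40,99],"roll":-0.003,"gripper":0},{"dp":[-4.6,40,99],"roll":-0.003,"gripper":0},{"dp":[-4.6,40,99],"roll":-0.003,"gripper":0}]'; python3 d.py 667.5 36 280 0.065
python3 - <<'E'
from h import *
a=[]
for n,w in(("scene",(210,150,100,120)),):
    p=eyes.capture(n);c,r,W,H=w;cv2.imwrite("pics/bar.png",cv2.resize(p["color"][r:r+H,c:c+W,::-1],None,fx=5,fy=5,interpolation=cv2.INTER_CUBIC))
E
```

```text
time_s: 12.22
eef_pos: [666.6, 36.1, 335.1]
ee_rot: [-0.516, 0.517, -0.483, 0.483]
force: [-0.3, -0.4, 0.8]
grip_width: 1.004
t 12.2167 pos [666.586  36.14  335.143] zyaw 0.067 tilt [-0.001  0.    -1.   ] F [-0.325 -0.426  0.757] grip 1.004
dp [ 0.212 55.142  0.976]
roll 0.0020375762806288944
```

View pics/bar.png

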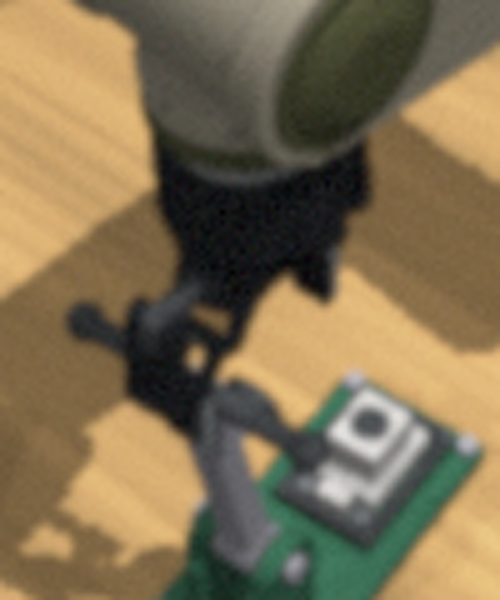

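The near finger at (160,370) in the crop is where it should project, 45 mm beyond and above bar_left. I'll lower and close on the bar.

```bash
python3 -m crank '[{"dp":[0,12,0],"roll":0,"gripper":0},{"dp":[0,28,0],"roll":0,"gripper":0},{"dp":[0,42,0],"roll":0,"gripper":0},{"dp":[0,52,0],"roll":0,"gripper":0},{"dp":[0,55,0],"roll":0,"gripper":0},{"dp":[0,55,0],"roll":0,"gripper":0},{"dp":[0,55,0],"roll":0,"gripper":0}]'; python3 d.py 667.5 36 280 0.065;python3 -m crank '[{"dp":[0,0,0],"roll":0,"gripper":60},{"dp":[0,0,0],"roll":0,"gripper":100},{"dp":[0,0,0],"roll":0,"gripper":140},{"dp":[0,0,0],"roll":0,"gripper":170},{"dp":[0,0,0],"roll":0,"gripper":190},{"dp":[0,0,0],"roll":0,"gripper":210},{"dp":[0,0,0],"roll":0,"gripper":230},{"dp":[0,0,0],"roll":0,"gripper":240},{"dp":[0,0,0],"roll":0,"gripper":240},{"dp":[0,0,0],"roll":0,"gripper":240}]' 30; python3 d.py
```

```text
time_s: 12.85
eef_pos: [667.5, 36.1, 281.3]
ee_rot: [0.517, -0.516, 0.482, -0.483]
force: [0.1, 0.8, -0.6]
grip_width: 1.001
t 12.85 pos [667.492  36.115 281.339] zyaw 0.0679 tilt [ 0.002 -0.    -1.   ] F [ 0.066  0.838 -0.591] grip 1.001
dp [ 0.115  1.339 -0.002]
roll 0.0028644109005463436
time_s: 13.68
eef_pos: [666.7, 36.2, 280.1]
ee_rot: [-0.516, 0.517, -0.483, 0.482]
force: [-5.2, 0.0, 1.3]
grip_width: 0.148
t 13.6833 pos [666.682  36.152 280.104] zyaw 0.0679 tilt [-0.002 -0.    -1.   ] F [-5.201  0.043  1.281] grip 0.148
```

Bar gripped: 12.6 mm reading on a 14 mm bar, which is the same offset the die reading showed. I'll compute the arc rows.

```bash
python3 - <<'E'
import numpy as np
q=np.concatenate([[0],np.linspace(.02,1.75,40)])
f=lambda q:np.array([186.96-190*np.sin(1.75-q),-190*np.cos(1.75-q)-33.87])
for k in range(4):
    b=f(q[k*10]);print(round(q[k*10],3),' '.join('%.1f,%.1f'%tuple(f(x)-b) for x in q[k*10+1:k*10+11]))
E
```

```text
0.0 -0.6,-3.7 -1.8,-12.1 -2.6,-20.5 -3.0,-28.9 -3.0,-37.3 -2.7,-45.8 -2.0,-54.1 -0.9,-62.5 0.6,-70.8 2.4,-79.0
0.419 2.2,-8.1 4.7,-16.2 7.6,-24.1 10.9,-31.9 14.5,-39.5 18.4,-47.0 22.6,-54.2 27.2,-61.3 32.1,-68.2 37.2,-74.8
0.863 5.5,-6.4 11.2,-12.6 17.2,-18.5 23.5,-24.1 30.0,-29.5 36.8,-34.5 43.7,-39.3 50.9,-43.7 58.2,-47.8 65.8,-51.6
1.306 7.7,-3.4 15.5,-6.6 23.5,-9.3 31.6,-11.7 39.7,-13.7 48.0,-15.4 56.3,-16.7 64.7,-17.6 73.1,-18.2 81.5,-18.4
```

```bash
python3 -m crank '[{"dp":[0,-0.6,-3.7],"roll":0,"gripper":240},{"dp":[0,-1.8,-12.1],"roll":0,"gripper":240},{"dp":[0,-2.6,-20.5],"roll":0,"gripper":240},{"dp":[0,-3,-28.9],"roll":0,"gripper":240},{"dp":[0,-3,-37.3],"roll":0,"gripper":240},{"dp":[0,-2.7,-45.8],"roll":0,"gripper":240},{"dp":[0,-2,-54.1],"roll":0,"gripper":240},{"dp":[0,-0.9,-62.5],"roll":0,"gripper":240},{"dp":[0,0.6,-70.8],"roll":0,"gripper":240},{"dp":[0,2.4,-79],"roll":0,"gripper":240}]'; python3 d.py
```

```text
time_s: 14.52
eef_pos: [589.0, 31.0, 279.0]
ee_rot: [0.518, -0.515, 0.481, -0.484]
force: [3.3, 1.0, 6.1]
grip_width: 0.146
t 14.5167 pos [588.993  31.007 278.97 ] zyaw 0.0681 tilt [ 0.006  0.    -1.   ] F [3.263 0.967 6.1  ] grip 0.146
```

Forces are low and the lever follows. I'll continue.

```bash
python3 -m crank '[{"dp":[0,2.2,-8.1],"roll":0,"gripper":240},{"dp":[0,4.7,-16.2],"roll":0,"gripper":240},{"dp":[0,7.6,-24.1],"roll":0,"gripper":240},{"dp":[0,10.9,-31.9],"roll":0,"gripper":240},{"dp":[0,14.5,-39.5],"roll":0,"gripper":240},{"dp":[0,18.4,-47],"roll":0,"gripper":240},{"dp":[0,22.6,-54.2],"roll":0,"gripper":240},{"dp":[0,27.2,-61.3],"roll":0,"gripper":240},{"dp":[0,32.1,-68.2],"roll":0,"gripper":240},{"dp":[0,37.2,-74.8],"roll":0,"gripper":240}]' ; python3 d.py
python3 -m crank '[{"dp":[0,5.5,-6.4],"roll":0,"gripper":240},{"dp":[0,11.2,-12.6],"roll":0,"gripper":240},{"dp":[0,17.2,-18.5],"roll":0,"gripper":240},{"dp":[0,23.5,-24.1],"roll":0,"gripper":240},{"dp":[0,30,-29.5],"roll":0,"gripper":240},{"dp":[0,36.8,-34.5],"roll":0,"gripper":240},{"dp":[0,43.7,-39.3],"roll":0,"gripper":240},{"dp":[0,50.9,-43.7],"roll":0,"gripper":240},{"dp":[0,58.2,-47.8],"roll":0,"gripper":240},{"dp":[0,65.8,-51.6],"roll":0,"gripper":240}]'; python3 d.py
```

```text
time_s: 15.35
eef_pos: [514.6, 26.0, 241.4]
ee_rot: [0.518, -0.515, 0.481, -0.484]
force: [1.2, 1.9, 8.6]
grip_width: 0.148
t 15.35 pos [514.627  26.031 241.385] zyaw 0.068 tilt [ 0.006  0.    -1.   ] F [1.174 1.941 8.625] grip 0.148
time_s: 16.18
eef_pos: [463.0, 22.6, 175.6]
ee_rot: [0.518, -0.515, 0.482, -0.484]
force: [0.5, 4.1, 8.4]
grip_width: 0.149
t 16.1833 pos [463.029  22.577 175.615] zyaw 0.0678 tilt [ 0.005  0.    -1.   ] F [0.5   4.056 8.435] grip 0.149
```

```bash
python3 -m crank '[{"dp":[0,7.7,-3.4],"roll":0,"gripper":240},{"dp":[0,15.5,-6.6],"roll":0,"gripper":240},{"dp":[0,23.5,-9.3],"roll":0,"gripper":240},{"dp":[0,31.6,-11.7],"roll":0,"gripper":240},{"dp":[0,39.7,-13.7],"roll":0,"gripper":240},{"dp":[0,48,-15.4],"roll":0,"gripper":240},{"dp":[0,56.3,-16.7],"roll":0,"gripper":240},{"dp":[0,64.7,-17.6],"roll":0,"gripper":240},{"dp":[0,73.1,-18.2],"roll":0,"gripper":240},{"dp":[0,80,-18.4],"roll":0,"gripper":240}]' ; python3 d.py
python3 -m crank '[{"dp":[0,1.5,0],"roll":0,"gripper":240},{"dp":[0,1.5,0],"roll":0,"gripper":240},{"dp":[0,1.5,0],"roll":0,"gripper":240}]'; python3 d.py; python3 chk.py down.png
```

```text
time_s: 17.02
eef_pos: [442.8, 21.3, 94.5]
ee_rot: [-0.516, 0.517, -0.483, 0.482]
force: [-8.7, 0.4, 10.0]
grip_width: 0.15
t 17.0167 pos [442.792  21.295  94.483] zyaw 0.0681 tilt [-0.002  0.    -1.   ] F [-8.74   0.409 10.007] grip 0.15
time_s: 17.27
eef_pos: [442.8, 21.3, 93.2]
ee_rot: [-0.516, 0.517, -0.483, 0.482]
force: [-7.9, 0.9, 7.7]
grip_width: 0.152
t 17.2667 pos [442.765  21.274  93.223] zyaw 0.0682 tilt [-0.002  0.    -1.   ] F [-7.95   0.938  7.674] grip 0.152
bar_left [667.207  35.823 277.   ] exp [257.049 172.313] []
bar_right [672.143 -40.017 277.   ] exp [281.924 170.48 ] [(array([ 5.176, 83.62 ]), 0.56)]
lever_hinge [635.747  -4.305  90.   ] exp [271.1   197.524] []
die [516.  -12.1  14. ] exp [273.9   235.969] []
bar_left [667.207  35.823 277.   ] exp [261.621 234.366] [(array([ 46.679, -17.366]), 0.86)]
bar_right [672.143 -40.017 277.   ] exp [235.63  219.112] [(array([ 49.57 , -15.612]), 0.75)]
lever_hinge [635.747  -4.305  90.   ] exp [259.254 257.642] [(array([-2.154,  0.358]), 0.57), (array([109.346,  70.758]), 0.55)]
die [516.  -12.1  14. ] exp [283.765 242.314] [(array([0.835, 0.286]), 0.64)]
```

View pics/down.png

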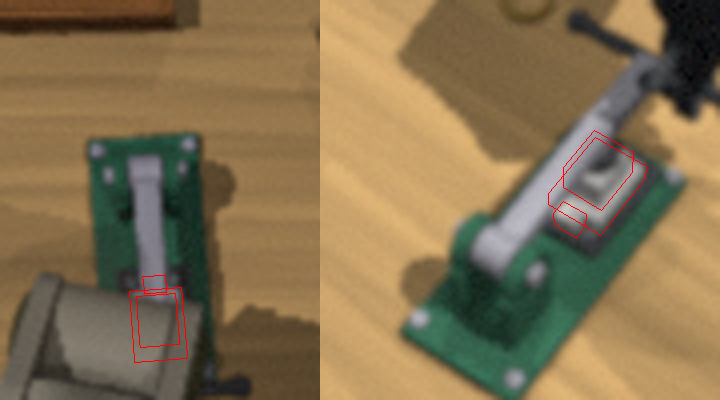

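The lever is level over the die, but Fz is about 8 N, which is only the spring. I'll press on in small steps until firm contact.

```bash
python3 -m crank '[{"dp":[0,1,0],"roll":0,"gripper":240},{"dp":[0,2,0],"roll":0,"gripper":240},{"dp":[0,2,0],"roll":0,"gripper":240}]' 50; python3 d.py;  python3 -m crank '[{"dp":[0,1,0],"roll":0,"gripper":240},{"dp":[0,2,0],"roll":0,"gripper":240},{"dp":[0,2,0],"roll":0,"gripper":240}]'; python3 d.py
```

```text
time_s: 18.02
eef_pos: [442.7, 21.3, 91.3]
ee_rot: [-0.516, 0.517, -0.483, 0.482]
force: [-8.9, 1.0, 8.8]
grip_width: 0.146
t 18.0167 pos [442.704  21.289  91.284] zyaw 0.0682 tilt [-0.002  0.    -1.   ] F [-8.861  0.978  8.753] grip 0.146
time_s: 18.27
eef_pos: [442.7, 21.3, 89.3]
ee_rot: [-0.516, 0.517, -0.483, 0.482]
force: [-9.6, -0.1, 9.2]
grip_width: 0.148
t 18.2667 pos [442.705  21.294  89.288] zyaw 0.0682 tilt [-0.002  0.    -1.   ] F [-9.647 -0.076  9.185] grip 0.148
```

```bash
python3 -m crank '[{"dp":[0,1,0],"roll":0,"gripper":240},{"dp":[0,2,0],"roll":0,"gripper":240},{"dp":[0,2,0],"roll":0,"gripper":240}]'; python3 d.py;  python3 -m crank '[{"dp":[0,1,0],"roll":0,"gripper":240},{"dp":[0,2,0],"roll":0,"gripper":240},{"dp":[0,2,0],"roll":0,"gripper":240}]'; python3 d.py
```

```text
time_s: 18.52
eef_pos: [442.6, 21.3, 87.2]
ee_rot: [-0.516, 0.517, -0.483, 0.482]
force: [-8.5, 1.3, 7.1]
grip_width: 0.145
t 18.5167 pos [442.649  21.277  87.203] zyaw 0.0682 tilt [-0.003  0.    -1.   ] F [-8.456  1.33   7.092] grip 0.145
time_s: 18.77
eef_pos: [442.7, 21.3, 86.3]
ee_rot: [-0.516, 0.517, -0.483, 0.482]
force: [-14.9, 0.8, 24.8]
grip_width: 0.143
t 18.7667 pos [442.69   21.274  86.33 ] zyaw 0.0684 tilt [-0.002  0.    -1.   ] F [-14.863   0.82   24.75 ] grip 0.143
```

Firm contact: Fz jumped from 7 to 25 N. I'll hold briefly, then ease back along the same arc.

```bash
python3 -m crank '[{"dp":[0,0.5,0],"roll":0,"gripper":240},{"dp":[0,0.5,0],"roll":0,"gripper":240},{"dp":[0,0.5,0],"roll":0,"gripper":240},{"dp":[0,0.5,0],"roll":0,"gripper":240}]'; python3 d.py;  python3 -m crank '[{"dp":[0,-1,0],"roll":0,"gripper":240},{"dp":[0,-3,0],"roll":0,"gripper":240},{"dp":[0,-5.5,0],"roll":0,"gripper":240},{"dp":[0,-8.5,0],"roll":0,"gripper":240}]'; python3 d.py
python3 -m crank '[{"dp":[0,-8.4,0.2],"roll":0,"gripper":240},{"dp":[0,-16.8,0.8],"roll":0,"gripper":240},{"dp":[0,-25.2,1.7],"roll":0,"gripper":240},{"dp":[0,-33.5,3],"roll":0,"gripper":240},{"dp":[0,-41.8,4.7],"roll":0,"gripper":240},{"dp":[0,-49.9,6.7],"roll":0,"gripper":240},{"dp":[0,-58,9.1],"roll":0,"gripper":240},{"dp":[0,-66,11.8],"roll":0,"gripper":240},{"dp":[0,-73.8,15],"roll":0,"gripper":240},{"dp":[0,-81.5,18.4],"roll":0,"gripper":240}]'; python3 d.py
```

```text
time_s: 19.1
eef_pos: [442.7, 21.3, 86.3]
ee_rot: [-0.516, 0.517, -0.483, 0.482]
force: [-17.6, 1.4, 32.3]
grip_width: 0.148
t 19.1 pos [442.691  21.28   86.271] zyaw 0.0686 tilt [-0.002  0.    -1.   ] F [-17.574   1.427  32.34 ] grip 0.148
time_s: 19.43
eef_pos: [442.7, 21.3, 93.3]
ee_rot: [-0.516, 0.517, -0.483, 0.482]
force: [-6.1, 2.4, 6.2]
grip_width: 0.146
t 19.4333 pos [442.684  21.276  93.278] zyaw 0.0681 tilt [-0.003  0.    -1.   ] F [-6.15   2.387  6.188] grip 0.146
time_s: 20.27
eef_pos: [465.6, 22.6, 176.3]
ee_rot: [0.519, -0.514, 0.481, -0.485]
force: [21.8, 7.9, -8.9]
grip_width: 0.149
t 20.2667 pos [465.571  22.621 176.29 ] zyaw 0.0673 tilt [ 0.01   0.001 -1.   ] F [21.836  7.858 -8.864] grip 0.149
```

A radial force of about 23 N is building because the bar shifted roughly 6 mm in the pads. I'll fold a 6 mm downward correction into the next segment.

```bash
python3 -m crank '[{"dp":[0,-4,3.8],"roll":0,"gripper":240},{"dp":[0,-10,7.9],"roll":0,"gripper":240},{"dp":[0,-16.1,12.3],"roll":0,"gripper":240},{"dp":[0,-23,17.1],"roll":0,"gripper":240},{"dp":[0,-29.8,22.1],"roll":0,"gripper":240}]'; python3 d.py
```

```text
time_s: 20.68
eef_pos: [486.2, 24.0, 205.2]
ee_rot: [0.518, -0.515, 0.482, -0.484]
force: [12.2, 6.1, -8.2]
grip_width: 0.146
t 20.6833 pos [486.172  24.005 205.181] zyaw 0.0678 tilt [ 0.005  0.001 -1.   ] F [12.196  6.143 -8.158] grip 0.146
```

```bash
python3 -m crank '[{"dp":[0,-5.5,5.4],"roll":0,"gripper":240},{"dp":[0,-10.8,11],"roll":0,"gripper":240},{"dp":[0,-15.8,16.9],"roll":0,"gripper":240},{"dp":[0,-21.5,23.1],"roll":0,"gripper":240},{"dp":[0,-27,29.5],"roll":0,"gripper":240}]'; python3 d.py
python3 -m crank '[{"dp":[0,-5.1,6.6],"roll":0,"gripper":240},{"dp":[0,-10,13.5],"roll":0,"gripper":240},{"dp":[0,-14.6,20.6],"roll":0,"gripper":240},{"dp":[0,-18.8,27.8],"roll":0,"gripper":240},{"dp":[0,-22.7,35.3],"roll":0,"gripper":240},{"dp":[0,-26.3,42.9],"roll":0,"gripper":240},{"dp":[0,-29.6,50.7],"roll":0,"gripper":240},{"dp":[0,-32.5,58.6],"roll":0,"gripper":240},{"dp":[0,-35,66.7],"roll":0,"gripper":240},{"dp":[0,-37.2,74.8],"roll":0,"gripper":240}]'; python3 d.py
```

```text
time_s: 21.1
eef_pos: [514.4, 25.8, 232.2]
ee_rot: [0.517, -0.516, 0.482, -0.483]
force: [3.1, 2.8, -1.5]
grip_width: 0.149
t 21.1 pos [514.447  25.755 232.248] zyaw 0.068 tilt [ 0.001 -0.    -1.   ] F [ 3.091  2.812 -1.487] grip 0.149
time_s: 21.93
eef_pos: [589.0, 30.5, 269.4]
ee_rot: [-0.517, 0.517, -0.482, 0.483]
force: [-0.4, 0.8, 2.8]
grip_width: 0.148
t 21.9333 pos [589.02   30.543 269.412] zyaw 0.0678 tilt [ 0.001 -0.001 -1.   ] F [-0.37   0.826  2.848] grip 0.148
```

Forces are low again. Now the last segment, slower near the rest stop.

```bash
python3 -m crank '[{"dp":[0,-1.8,8.2],"roll":0,"gripper":240},{"dp":[0,-3.3,16.5],"roll":0,"gripper":240},{"dp":[0,-4.4,24.9],"roll":0,"gripper":240},{"dp":[0,-5.1,33.2],"roll":0,"gripper":240},{"dp":[0,-5.4,41.7],"roll":0,"gripper":240},{"dp":[0,-5.4,50.1],"roll":0,"gripper":240},{"dp":[0,-5,58.5],"roll":0,"gripper":240},{"dp":[0,-4.2,66],"roll":0,"gripper":240},{"dp":[0,-3.2,72],"roll":0,"gripper":240},{"dp":[0,-2.7,75.5],"roll":0,"gripper":240}]'; python3 d.py
python3 -m crank '[{"dp":[0,0.1,1],"roll":0,"gripper":240},{"dp":[0,0.2,2],"roll":0,"gripper":240},{"dp":[0,0.3,2.5],"roll":0,"gripper":240},{"dp":[0,0.3,2.5],"roll":0,"gripper":240}]'; python3 d.py; python3 chk.py up.png
```

```text
time_s: 22.77
eef_pos: [664.5, 35.5, 271.9]
ee_rot: [0.517, -0.517, 0.482, -0.483]
force: [-0.2, -1.6, 4.6]
grip_width: 0.143
t 22.7667 pos [664.468  35.457 271.895] zyaw 0.0676 tilt [ 0.001 -0.001 -1.   ] F [-0.213 -1.571  4.63 ] grip 0.143
time_s: 23.1
eef_pos: [666.2, 35.6, 271.2]
ee_rot: [-0.516, 0.517, -0.483, 0.483]
force: [0.3, -4.1, 2.3]
grip_width: 0.145
t 23.1 pos [666.169  35.601 271.249] zyaw 0.0675 tilt [ 0.    -0.001 -1.   ] F [ 0.287 -4.117  2.335] grip 0.145
bar_left [667.207  35.823 277.   ] exp [257.049 172.313] [(array([ 1.751, -2.513]), 0.53)]
bar_right [672.143 -40.017 277.   ] exp [281.924 170.48 ] [(array([-120.124,   10.42 ]), 0.72), (array([3.176, 1.72 ]), 0.51)]
lever_hinge [635.747  -4.305  90.   ] exp [271.1   197.524] [(array([ 1.3  , -1.524]), 0.72)]
die [516.  -12.1  14. ] exp [273.9   235.969] [(array([-0.5  , -1.469]), 0.82)]
bar_left [667.207  35.823 277.   ] exp [261.621 234.366] [(array([ 1.779, -0.566]), 0.91)]
bar_right [672.143 -40.017 277.   ] exp [235.63  219.112] [(array([-2.93 ,  0.488]), 0.85)]
lever_hinge [635.747  -4.305  90.   ] exp [259.254 257.642] [(array([0.446, 1.658]), 0.6)]
die [516.  -12.1  14. ] exp [283.765 242.314] [(array([-1.365,  0.586]), 0.78)]
```

View pics/up.png

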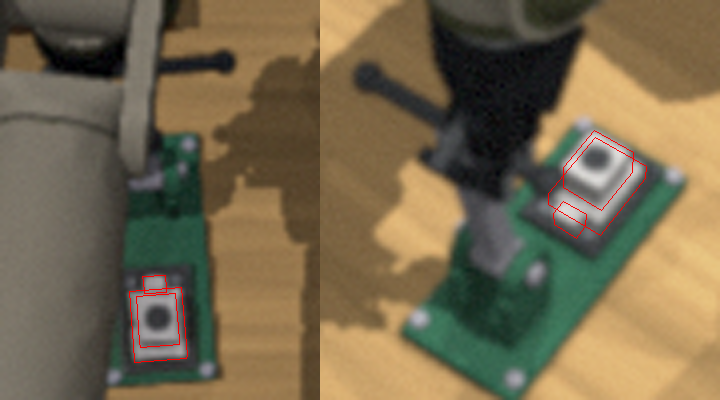

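The lever is back at rest: right ball at (228,61) in top and (368,75) in scene, the same as before the pull. The die overlay matches. I'll nudge against the rest stop, open gradually and rise.

```bash
python3 -m crank '[{"dp":[0,0,0.7],"roll":0,"gripper":240},{"dp":[0,0,0.7],"roll":0,"gripper":225},{"dp":[0,0,0.7],"roll":0,"gripper":215},{"dp":[0,0,0.7],"roll":0,"gripper":205},{"dp":[0,0,0.7],"roll":0,"gripper":190},{"dp":[0,0,0.7],"roll":0,"gripper":150},{"dp":[0,0,0.7],"roll":0,"gripper":80},{"dp":[0,0,0.7],"roll":0,"gripper":0},{"dp":[0,0,0.7],"roll":0,"gripper":0},{"dp":[0,0,0.7],"roll":0,"gripper":0}]'; python3 d.py; python3 -m crank '[{"dp":[0,-8,0],"roll":0,"gripper":0},{"dp":[0,-25,0],"roll":0,"gripper":0},{"dp":[0,-50,0],"roll":0,"gripper":0},{"dp":[0,-80,0],"roll":0,"gripper":0},{"dp":[0,-100,0],"roll":0,"gripper":0},{"dp":[0,-100,-30],"roll":0,"gripper":0},{"dp":[0,-100,-70],"roll":0,"gripper":0},{"dp":[0,-100,-110],"roll":0,"gripper":0},{"dp":[0,-100,-150],"roll":0,"gripper":0},{"dp":[0,-100,-190],"roll":0,"gripper":0}]';python3 -m crank '[{"dp":[0,0,-40],"roll":0,"gripper":0},{"dp":[0,0,-75],"roll":0,"gripper":0},{"dp":[0,0,-90],"roll":0,"gripper":0},{"dp":[0,0,-90],"roll":0,"gripper":0},{"dp":[0,0,-90],"roll":0,"gripper":0}]'; python3 chk.py end.png;python3 d.py
```

```text
time_s: 24.43
eef_pos: [666.9, 36.3, 271.0]
ee_rot: [0.517, -0.517, 0.483, -0.483]
force: [-0.1, -0.4, -0.5]
grip_width: 0.939
t 24.4333 pos [666.92   36.256 270.966] zyaw 0.0681 tilt [-0.  0. -1.] F [-0.126 -0.421 -0.512] grip 0.939
time_s: 25.27
eef_pos: [475.2, 23.3, 371.4]
ee_rot: [0.517, -0.517, 0.482, -0.483]
force: [0.4, -0.6, 0.9]
grip_width: 0.994
time_s: 25.68
eef_pos: [387.4, 17.1, 372.1]
ee_rot: [0.517, -0.516, 0.482, -0.484]
force: [0.2, -0.1, 0.3]
grip_width: 1.002
bar_left [667.207  35.823 277.   ] exp [257.049 172.313] [(array([1.051, 0.687]), 0.83), (array([26.151,  2.687]), 0.28)]
bar_right [672.143 -40.017 277.   ] exp [281.924 170.48 ] [(array([0.776, 3.62 ]), 0.62)]
lever_hinge [635.747  -4.305  90.   ] exp [271.1   197.524] [(array([-1.4  ,  1.276]), 0.58)]
die [516.  -12.1  14. ] exp [273.9   235.969] [(array([106.7  , -50.869]), 0.58), (array([1.6  , 0.831]), 0.44)]
bar_left [667.207  35.823 277.   ] exp [261.621 234.366] [(array([3.579, 0.234]), 0.73)]
bar_right [672.143 -40.017 277.   ] exp [235.63  219.112] [(array([1.17 , 0.488]), 0.59)]
lever_hinge [635.747  -4.305  90.   ] exp [259.254 257.642] [(array([-0.754, -0.142]), 0.67)]
die [516.  -12.1  14. ] exp [283.765 242.314] [(array([ 0.135, -0.014]), 0.55)]
t 26.1833 pos [387.755  17.147 370.853] zyaw 0.0682 tilt [-0.  0. -1.] F [ 0.45  -0.345  0.121] grip 1.0
```

View pics/end.png

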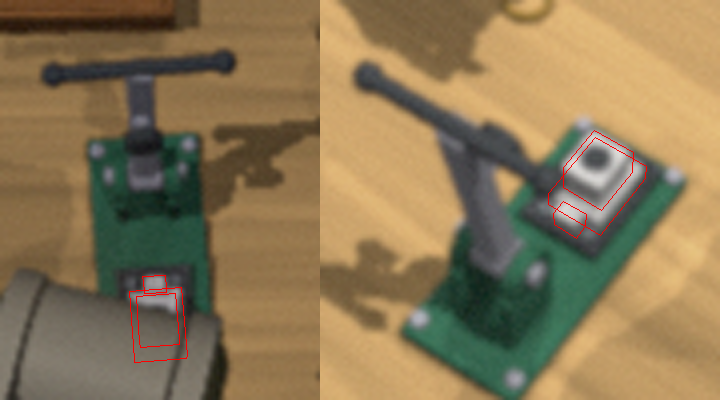

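The lever is at rest exactly as before (balls at (52,74) and (228,61) in top), the die is in the pocket and the robot is clear. I'll hand it in.

```bash
python3 -c "
from h import *;print(ctrl.finish_job())"
```

```text
the job is handed in; nothing more can be done
None
```

The die is in the press pocket, the lever was pulled down onto it and eased back to rest, and I handed the job in after about 26 s of robot time. It reports no verdict.

- **Die:** I gripped the tongue die by its block and lowered it in. The tool stopped 14.0 mm higher than at the pick-up, which is the pocket floor height. The last pictures match the expected seated outline to about 1–2 px. The top view was partly hidden by the arm at the end, but it was clear and matched just after the lever came back.
- **Lever down:** I pulled the left half of the cross-bar down until the upward force jumped from 7 N to 25–32 N, and held it there for about 0.3 s. I never measured the lever angle directly. That the pad reached the die is judged from this force jump and from a picture taken about 7 mm earlier showing the lever level.
- **Lever back:** It eased back at about 0.5 rad/s and I let go against the rest stop. The bar's end balls show at the same pixels as before the pull.
- **What went wrong:** Contact came about 7 mm lower than my model predicted, because the bar had slipped in the fingers. On the way up this built a side force of about 23 N, which I relieved by shifting the path down 9 mm.
- **Last checks:** The tool force read about zero and the gripper was open and clear. I did not measure the other things on the bench at the end; no move was planned near them.

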